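Load the lapping jig and hold its index plunger out

ROBOT

A 6-joint arm with a two-finger parallel gripper is mounted at the origin on the work surface. World frame = base frame: x ahead of the robot, y to its left, z up, the work surface at z = 0. Lengths are in m, angles in degrees, forces in N, time in s.
With the tool pointing down it reaches from about 0.375 to 0.9 m from the base axis. Payload 3.1 kg.
Tool frame: the origin (TCP) lies on the centre line of the jaws, within the pads' length; the fingertips stand 17 mm ahead of it and the grasp point (between the pads) lies 2 mm behind it; z points along the fingers, y is the line along which they close (so a half turn about z gives the same grasp; the last joint's range is limited). The gripper opens to 87 mm and grips with 3 to 60 N. Pads are 19 mm wide; open, the fingers measure 117 mm over their backs; the gripper's body (75 mm by 190 mm) begins 51 mm behind the grasp point.
Start: joints at [53.887, 30.224, 82.088, -0, 67.689, -10.227], TCP at [0.273, 0.562, 0.24] pointing down, gripper open.
Joint ranges: [-176.69, 176.69], [-43.24, 126.21], [12.49, 139.97], [-82, 262], [0, 151.66], [-163.58, 163.58]. Speed limits (degrees/s): [159.86, 159.86, 180, 180, 180, 180].

INTERFACE

Orientations are given as a 3x3 rotation matrix whose columns are the frame's x, y, z axes.
In Python, from rig import bot, imaging, finder gives the robot as it stands. The module is installed in compiled form; this text tells all that it offers.
- The arm moves only by the tool play_rows, never from a script. Its argument "motion" is a list that holds one entry, the list of rows, each a list of 6 numbers: the shift along the tool's x, y, z in m, then the turn, a rotation vector about the tool's x, y, z in degrees. In form: [[[dx, dy, dz, wx, wy, wz], ...]]. A call has 1 to 8 rows; each row is the pose to reach, as a shift and turn from the pose commanded when the call began, along the tool's axes at that moment; what a row does not reach only later rows make up. A row lasts 1/12 s, in which the tool goes at most 41.7 mm and 7.16 degrees, less where a joint would pass 70% of its speed; a pose out of reach is approached as far as the arm can. A call with a gripper value outside its range is refused whole. "fingers" is the finger opening in m, from 0 to 0.087, set as the call begins (left out, the last holds). The fingers move at their own pace and stop on an object; the grip force is fixed at half the most. Time passes only in rows, so rows that repeat a pose let the fingers close. It gives the time, the measured TCP pose, the force, the opening and the grip force at its end, in the units of the state.
- bot.read_state(): the state, without advancing time (a new reading comes with each control period).
- imaging.capture(name): name is "side" or "top" or "wrist"; returns a dict with "frame" (400x640x3 uint8, red, green, blue), "camera_matrix" (3x3 intrinsics, pixels), "R" (3x3) and "t" (3): a world point X has camera coordinates R X + t. Camera axes: x right, y down, z forward; pixel columns grow to the right and rows downward; lengths in m; the calibration is good to about 2 mm. A picture is of the moment at which its call begins. There is no depth.
- bot.hand_in(): hands the job in; it is judged then, once.
Trained networks look in the newest picture that a camera, given by its name, has taken for a name from the list of things; names that differ only in an ending like _2 or _b are one class to them, and where a whole thing is asked for, a point or a joint stands for the part that bears it (a point fixed in the world has none). Each returns a list of dicts, best first, with "confidence" (0 to 1); they miss things now and then, are a little off and sometimes report something else, mostly with a low value. They report only what shows in the picture. A call takes as long as a camera call. They do not tell look-alikes from the thing itself.
- finder.recognise(camera, name): "at" ([x, y, z] in m, in world coordinates, good to about 4 mm: the middle of the surface that is visible of it).
- finder.outline_of(camera, name): "pixels" (400x640 bool, what is visible of it).
The state is a dict: "time_s": time; "joint_positions": joint angles; "qvel": joint speeds; "tau": joint torques, N m; "position": TCP position; "tcp_rot": TCP orientation; "force": force on the tool from outside, world axes, zero at the start; "moment": the same for the moment, N m; "opening": opening from 0.0 (shut) to 1.0 (fully open); "grasp_force": force on a finger pad.
Only numpy, scipy, OpenCV 4.12 (cv2) and the standard library are available. Lean on these libraries where they do the work, as an engineer would, in place of code of your own. Each camera call takes 0.05 s, during which the arm holds its last target. There are 200 camera calls.

TASK

Put the two nickel-plated valve spring cups, one at a time and mouth up, into the two empty pockets of the green carriage so that each sits fully home, one cup to a pocket. Only then take the red T-handle of the sprung index plunger, pull it straight up all the way to its stop so the pin is clear of its seat hole, and keep holding it there: the program finishes while the gripper is still holding the plunger up. Leave the iron lap, the valve cover and the mallet where they lie.

Things in the scene. Friction and masses are not known exactly. Their poses are not given: they have to be found in the camera images.
- jig: jig fixed to the bench; origin under the centre of its dark steel bed, 110 x 250 x 10 mm (x, y, z). On it a green carriage, 92 mm wide, y -125 to 25 mm, top 34 mm above the bench, with two pockets; an aluminium tongue (top 30 mm up) with the seat hole at y 90; a grey bridge over it, 96 mm long in x, y 77 to 103, top 67 mm up, with a brass bush (22 mm dia, top 78 mm up) for the plunger
- pocket_a (a point): centre of the mouth of the pocket farther from the plunger, level with the carriage top, at (0, -85, 34) mm in the jig; pocket 38 mm diameter, 10 mm deep, flat floor; axes as the jig's
- pocket_b (a point): centre of the mouth of the pocket nearer the plunger, at (0, -15, 34) mm in the jig; pocket 38 mm diameter, 10 mm deep, flat floor; axes as the jig's
- cup_a: nickel-plated valve spring cup, plain round, closed bottom, open top: 32 mm outer diameter, 30 mm high, wall 3 mm, 50 to 100 g, standing mouth up on the bench; origin at the centre of its underside, z up through the mouth. In a pocket it stands 20 mm out
- cup_b: second valve spring cup, the same as cup_a; either cup may go in either pocket
- tee_handle (a point): red T-handle bar on top of the index plunger: 50 mm long along its x, 14 mm wide along its y, 18 mm tall; origin at the bar's centre, 105 mm above the bench when home, at (0, 90, 105) mm in the jig; axes as the jig's (it does not turn). A thin rod joins it to the pin below; 18 mm free between its underside and the brass bush
- plunger (a joint): travel of the index plunger in m, straight up: 0 = home, nose in its seat hole; clear of the hole from about 0.014; 0.020 = stop, fully pulled. The spring pulls it back home with about 7 N at the start of travel and 12 N at the stop (250 N/m), and it snaps home if let go
- lap: bystander: pitted iron lap, dark disc 74 mm diameter, 24 mm high, origin at the centre of its underside
- valve_cover: bystander: grey cast valve cover 76 x 54 x 30 mm, origin at the centre of its underside
- mallet: bystander: walnut mallet lying down, head 60 x 90 x 60 mm, handle 170 mm long towards its -x; origin at the centre of the head's underside
Mind the look-alikes: they are no part of the job. Leave any blue look-alike of the cup_a alone. Leave any blue look-alike of the cup_b alone.

How it is judged:
By the outcome, as a careful person would: the job done as asked, in the order asked, and still so for the second after the job is handed in, while the arm keeps its last pose, push and grip.
It also fails if it takes over 64 s, if anything falls off the work surface, if the arm or the gripper's body presses on something with over 40 N, if the wrist force passes 120 N, or if a joint passes its speed limit or range.

## Working session

There is one attempt and no reset: what is moved stays moved. The work goes in short steps, Python scripts to look and compute and a tool call to move; the robot and the scene stay as the last step left them, time stands still between calls to the robot, and variables do not carry over. Pictures are saved under pics/ and viewed, at most 10 in all, crops included, and the job is handed in when it is done.

Besides the shell and the picture viewer there is one more tool, called after "Request:" as name(argument=value, ...), one argument or row to a line, values as JSON. play_rows: Moves the arm, as the interface text tells. Its arguments: {"type":"object","properties":{"motion":{"type":"array"},"fingers":{"type":"number"}},"required":["motion"]}

```bash
mkdir -p pics; cat > h.py <<'E'
import numpy as np, cv2
from rig import bot, imaging, finder
def ray(c,px,z):
    d=c["R"].T@np.linalg.solve(c["camera_matrix"],[px[0],px[1],1.]); o=-c["R"].T@c["t"]
    return o+d*(z-o[2])/d[2]
def proj(c,X):
    p=c["camera_matrix"]@(c["R"]@np.array(X)+c["t"]); return p[:2]/p[2]
def save(c,n,crop=None,k=1):
    f=c["frame"]
    if crop: x0,y0,x1,y1=crop; f=f[y0:y1,x0:x1]
    cv2.imwrite(f"pics/{n}.png",cv2.resize(f[:,:,::-1],None,fx=k,fy=k,interpolation=cv2.INTER_CUBIC))
E
python3 - <<'E'
from h import *
np.set_printoptions(precision=4,suppress=True)
for n in("top","side"):
    c=imaging.capture(n); save(c,n+"0")
    print(n,-c["R"].T@c["t"])
    for t in("cup_a","jig","tee_handle","lap","valve_cover","mallet"):
        for r in finder.recognise(n,t)[:5]:
            print(t,round(r["confidence"],2),np.array(r["at"]),proj(c,r["at"]).round())
s=bot.read_state(); print(s["position"],s["tcp_rot"],s["opening"])
E
```

```text
top [ 0.412  -0.015   1.1357]
cup_a 0.72 [ 0.6374 -0.3617  0.018 ] [459. 184.]
cup_a 0.7 [ 0.5385 -0.3298  0.0066] [447. 224.]
cup_a 0.69 [ 0.6028 -0.2196  0.0116] [403. 199.]
cup_a 0.66 [ 0.4647 -0.3185  0.014 ] [445. 254.]
cup_a 0.46 [ 0.601  -0.2924  0.0148] [432. 199.]
jig 0.59 [0.524  0.047  0.0339] [297. 231.]
jig 0.31 [0.4714 0.3162 0.0142] [189. 255.]
tee_handle 0.63 [0.489  0.1369 0.1165] [255. 243.]
lap 0.77 [0.6038 0.3079 0.0239] [193. 201.]
valve_cover 0.63 [0.47   0.3183 0.0147] [188. 255.]
side [ 0.0177 -0.693   0.723 ]
cup_a 0.78 [ 0.6283 -0.3629  0.0194] [461. 311.]
cup_a 0.74 [ 0.5967 -0.2158  0.0129] [389. 280.]
cup_a 0.56 [ 0.4637 -0.3145  0.0159] [379. 346.]
jig 0.67 [0.5157 0.049  0.0322] [274. 228.]
tee_handle 0.66 [0.4877 0.1332 0.1039] [238. 190.]
lap 0.71 [0.6011 0.2991 0.0257] [242. 172.]
valve_cover 0.97 [0.4632 0.3112 0.0126] [192. 195.]
mallet 0.81 [0.778  0.0287 0.0453] [366. 182.]
mallet 0.71 [0.6015 0.2995 0.0242] [242. 173.]
[0.2728 0.5623 0.2396] [[-0.8997  0.4366  0.    ]
 [ 0.4366  0.8997  0.    ]
 [-0.      0.0001 -1.    ]] 0.99990683082804
```

View pics/top0.png

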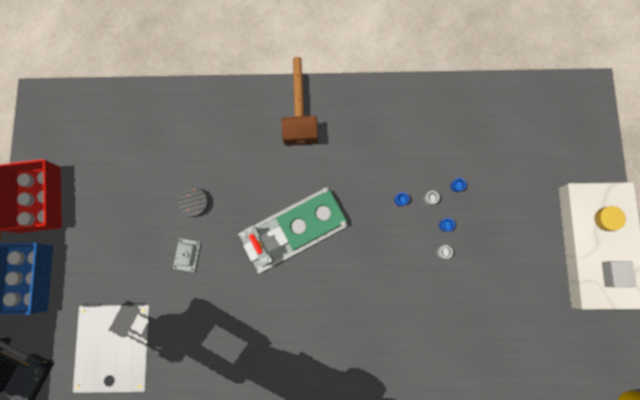

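View pics/side0.png

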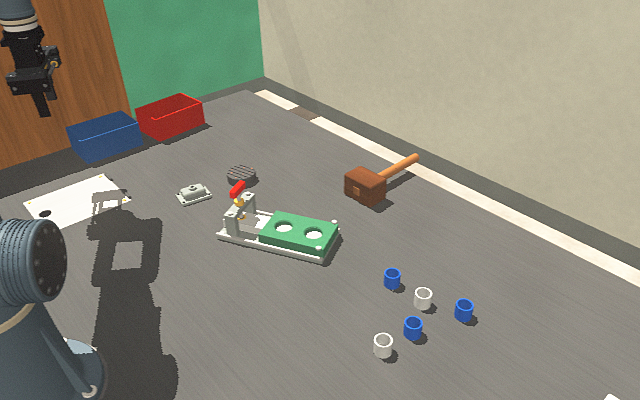

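Top view: bright cups at (432,198) and (446,252). Blue look-alikes at (403,200), (447,225) and (459,186). Carriage pockets at (299,227) and (323,213), with the red tee at (255,244). The two bright metallic cups fit "nickel-plated"; the three blue ones are look-alikes. Next: an enlarged crop to confirm, plus measurements.

```bash
python3 - <<'E'
from h import *
np.set_printoptions(precision=4,suppress=True)
def circ(c,m,z):
    cs,_=cv2.findContours(m.astype(np.uint8),cv2.RETR_EXTERNAL,cv2.CHAIN_APPROX_NONE)
    for k in cs:
        if cv2.contourArea(k)<25: continue
        mo=cv2.moments(k); p=(mo["m10"]/mo["m00"],mo["m01"]/mo["m00"])
        yield p,cv2.contourArea(k),cv2.boundingRect(k),ray(c,p,z)
for n,box,crop in(("top",(415,185,460,265),(390,170,475,265)),("side",(365,280,440,365),(360,255,490,370))):
    c=imaging.capture(n); f=c["frame"].astype(int); save(c,n+"crop",crop,4)
    hsv=cv2.cvtColor(c["frame"],cv2.COLOR_RGB2HSV)
    m=np.zeros(f.shape[:2],bool); x0,y0,x1,y1=box
    m[y0:y1,x0:x1]=((hsv[...,1]<60)&(hsv[...,2]>110))[y0:y1,x0:x1]
    print(n,"cups")
    for r in circ(c,m,0.015): print(r)
    g=((hsv[...,0]>55)&(hsv[...,0]<90)&(hsv[...,1]>90)); g[:,:220]=0; g[:,380:]=0; g[:150 if n=="top" else 190]=0;g[290:]=0
    g=g.astype(np.uint8)
    cs,h=cv2.findContours(g,cv2.RETR_CCOMP,cv2.CHAIN_APPROX_NONE)
    for k,hh in zip(cs,h[0]):
        if cv2.contourArea(k)>60:
            mo=cv2.moments(k);p=(mo["m10"]/mo["m00"],mo["m01"]/mo["m00"]); print("hole" if hh[3]>=0 else "green",np.array(p),cv2.contourArea(k),ray(c,p,0.034))
    for q in finder.outline_of(n,"tee_handle")[:1]:
        ys,xs=np.nonzero(q["pixels"]); print("tee",xs.mean(),ys.mean(),len(xs),ray(c,(xs.mean(),ys.mean()),0.105))
    r=((hsv[...,0]<6)|(hsv[...,0]>174))&(hsv[...,1]>150); r[:,:220]=0;r[:,275:]=0;r[:175]=0;r[280:]=0
    ys,xs=np.nonzero(r); print("red",xs.mean(),ys.mean(),len(xs),ray(c,(xs.mean(),ys.mean()),0.107))
E
```

```text
top cups
((444.3333333333333, 251.52831715210354), 206.0, (435, 243, 19, 17), array([ 0.4696, -0.3159,  0.015 ]))
((431.1238095238095, 196.91948051948052), 192.5, (423, 189, 17, 16), array([ 0.6068, -0.2911,  0.015 ]))
green [310.9809 219.4673] 2020.0 [0.5518 0.0116 0.034 ]
hole [297.9423 225.9993] 248.5 [0.5361 0.0438 0.034 ]
hole [322.9841 212.7623] 251.0 [ 0.568  -0.0182  0.034 ]
red 255.43298969072166 243.57731958762886 97 [0.4891 0.1371 0.107 ]
side cups
((402.29174664107484, 323.35002364460763), 5991.5, (365, 280, 75, 85), array([ 0.5302, -0.3078,  0.015 ]))
green [299.6233 230.7631] 1839.0 [0.55   0.0031 0.034 ]
hole [313.1195 234.5384] 132.5 [ 0.5628 -0.0264  0.034 ]
hole [283.181  226.4402] 168.5 [0.5334 0.0391 0.034 ]
tee 237.04784688995215 192.1578947368421 209 [0.4813 0.1256 0.105 ]
red 236.816091954023 188.77586206896552 174 [0.4868 0.1343 0.107 ]
```

View pics/sidecrop.png

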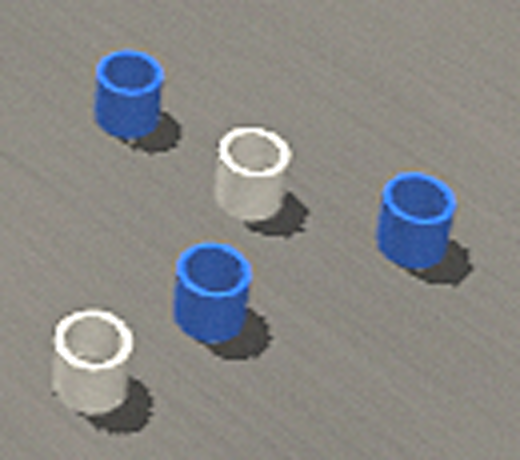

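Confirmed: the two white/nickel cups at side pixels (423,297) and (383,345) are the ones meant, and the three blue ones stay put. Jig yaw is about 27°. Next I fly over the jig, then to the cups, and refine with the wrist camera.

```bash
cat >> h.py <<'E'
from scipy.spatial.transform import Rotation as Ro
np.set_printoptions(precision=4,suppress=True)
def go(target,yaw=None):
    """shift/turn in tool axes to a world TCP target, pointing down, tool y at yaw deg"""
    s=bot.read_state(); R=np.array(s["tcp_rot"]); 
    w=np.zeros(3)
    if yaw is not None:
        a=np.radians(yaw); y=np.array([np.cos(a),np.sin(a),0]); z=np.array([0,0,-1.]); T=np.c_[np.cross(y,z),y,z]
        w=Ro.from_matrix(R.T@T).as_rotvec(degrees=True)
    print("shift",R.T@(np.array(target)-s["position"]),"turn",w,"pos",np.array(s["position"]),"t",s["time_s"])
E
python3 -c "
from h import *
go([.48,.03,.24],27.2)"
```

```text
shift [-0.4188 -0.3884 -0.0004] turn [-0.0023  0.0013 36.9143] pos [0.2728 0.5623 0.2396] t 0.9
```

Request:
play_rows(
  motion=[
    [[-0.02, -0.02, 0, 0, 0, 4.6], [-0.045, -0.045, 0, 0, 0, 9.2], [-0.072, -0.07, 0, 0, 0, 13.8], [-0.1, -0.095, 0, 0, 0, 18.4], [-0.128, -0.12, 0, 0, 0, 23], [-0.156, -0.145, 0, 0, 0, 27.6], [-0.184, -0.17, 0, 0, 0, 32.2], [-0.21, -0.194, 0, 0, 0, 36.9]],
  ],
)

```text
time_s: 1.57
position: [0.3777, 0.2944, 0.2398]
tcp_rot: [[-0.454, 0.891, 0.001], [0.891, 0.454, 0.0], [-0.0, 0.001, -1.0]]
force: [0.5, 0.8, 0.5]
opening: 1.0
grasp_force: 0.0
```

```bash
python3 -c "
from h import *
go([.48,.03,.24],27.2)"
```

```text
shift [-0.282  -0.0288 -0.0001] turn [ 0.0477  0.0133 -0.2082] pos [0.3777 0.2944 0.2398] t 1.5667
```

Request:
play_rows(
  motion=[
    [[-0.035, -0.004, 0, 0, 0, 0], [-0.07, -0.008, 0, 0, 0, 0], [-0.11, -0.012, 0, 0, 0, 0], [-0.15, -0.016, 0, 0, 0, 0], [-0.19, -0.02, 0, 0, 0, 0], [-0.23, -0.024, 0, 0, 0, 0], [-0.26, -0.027, 0, 0, 0, 0], [-0.282, -0.029, 0, 0, 0, 0]],
  ],
)

```text
time_s: 2.23
position: [0.4816, 0.029, 0.2399]
tcp_rot: [[-0.455, 0.89, 0.002], [0.89, 0.455, -0.001], [-0.002, 0.001, -1.0]]
force: [0.0, 0.8, 0.3]
opening: 1.002
grasp_force: 0.0
```

```bash
python3 -c "
from h import *
c=imaging.capture('wrist'); save(c,'w1')
print('cam',-c['R'].T@c['t'],c['R'])
o=[[.5361,.0438,.034],[.568,-.0182,.034],[.489,.137,.107]]
print([proj(c,x) for x in o])
go([.54,-.29,.22],27.2)"
```

```text
cam [0.4506 0.0913 0.3854] [[ 0.8903  0.4553  0.0016]
 [ 0.4397 -0.8608  0.2562]
 [ 0.118  -0.2275 -0.9666]]
[array([374.0113, 186.551 ]), array([371.7442, 248.2675]), array([393.8037,  75.1414])]
shift [-0.3073 -0.0937  0.0214] turn [ 0.1331  0.2997 -0.1927] pos [0.4838 0.0264 0.2401] t 2.2833
```

View pics/w1.png

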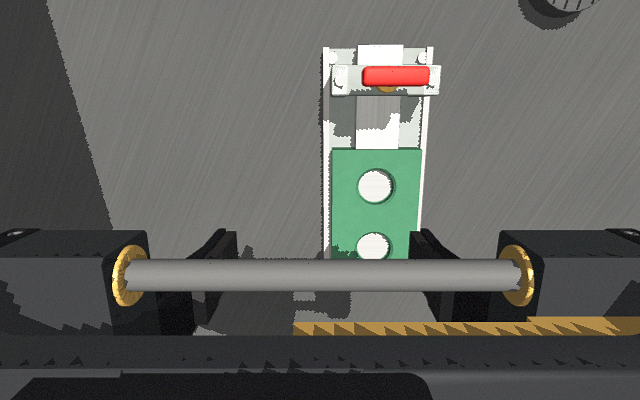

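Wrist picture: pocket_b at about (375,186), pocket_a partly hidden at (373,246), red bar centred at (396,76). All within 2 px of the projections. Refining the jig pose from this view.

```bash
python3 -c "
from h import *
c=imaging.capture('wrist')
hsv=cv2.cvtColor(c['frame'],cv2.COLOR_RGB2HSV)
g=((hsv[...,0]>50)&(hsv[...,0]<95)&(hsv[...,1]>70)).astype(np.uint8)
cs,h=cv2.findContours(g,cv2.RETR_CCOMP,cv2.CHAIN_APPROX_NONE)
for k,hh in zip(cs,h[0]):
    if cv2.contourArea(k)>200:
        p,ax,an=cv2.fitEllipse(k); print('hole' if hh[3]>=0 else 'green',p,ax,cv2.boundingRect(k),ray(c,p,.034))
r=(((hsv[...,0]<6)|(hsv[...,0]>174))&(hsv[...,1]>150)).astype(np.uint8)
cs,_=cv2.findContours(r,cv2.RETR_EXTERNAL,cv2.CHAIN_APPROX_NONE)
k=max(cs,key=cv2.contourArea); p,wh,an=cv2.minAreaRect(k); print('red',p,wh,an,ray(c,p,.114))
b=cv2.boxPoints((p,wh,an)); print([ray(c,q,.114)[:2] for q in b])
gm=max(cv2.findContours(g,cv2.RETR_EXTERNAL,cv2.CHAIN_APPROX_NONE)[0],key=cv2.contourArea).reshape(-1,2)
L=[gm[gm[:,1]==y][:,0] for y in range(155,225)]
for nm,f in(('left',min),('right',max)):
    pts=np.array([ray(c,(f(l),y),.034)[:2] for y,l in zip(range(155,225),L)]); d=np.polyfit(pts[:,1],pts[:,0],1); print(nm,np.degrees(np.arctan(-d[0])),pts[0],pts[-1])
go([.54,-.29,.22],27.2)"
```

```text
green (373.1909484863281, 198.90127563476562) (98.22071838378906, 135.95484924316406) (331, 143, 91, 116) [0.5447 0.0284 0.034 ]
hole (371.6107177734375, 242.60911560058594) (29.065187454223633, 33.05509567260742) (355, 228, 34, 30) [ 0.5675 -0.0159  0.034 ]
hole (373.4618835449219, 181.5364532470703) (32.814754486083984, 34.40266036987305) (356, 165, 36, 34) [0.5358 0.0449 0.034 ]
red (394.5, 70.0) (20.0, 67.0) 90.0 [0.4893 0.1362 0.114 ]
[array([0.4638, 0.131 ]), array([0.5079, 0.1535]), array([0.5153, 0.1415]), array([0.4705, 0.1187])]
left 27.38030986330357 [0.4834 0.0495] [ 0.5178 -0.0169]
right 27.16355654492965 [0.5647 0.0909] [0.5988 0.0243]
shift [-0.3102 -0.0932  0.0205] turn [ 0.1073  0.1357 -0.2584] pos [0.4825 0.0287 0.2399] t 2.3333
```

Request:
play_rows(
  motion=[
    [[-0.03, -0.007, 0, 0, 0, 0], [-0.068, -0.016, 0, 0, 0, 0], [-0.106, -0.025, 0, 0, 0, 0], [-0.144, -0.034, 0, 0, 0, 0], [-0.182, -0.043, 0, 0, 0, 0], [-0.22, -0.052, 0, 0, 0, 0], [-0.258, -0.061, 0, 0, 0, 0], [-0.296, -0.07, 0, 0, 0, 0]],
  ],
)

```text
time_s: 3.0
position: [0.5536, -0.2636, 0.2396]
tcp_rot: [[-0.458, 0.889, -0.0], [0.889, 0.458, 0.001], [0.001, 0.0, -1.0]]
force: [0.5, 0.2, 0.1]
opening: 1.001
grasp_force: 0.0
```

Request:
play_rows(
  motion=[
    [[-0.035, -0.008, 0, 0, 0, 0], [-0.07, -0.017, 0, 0, 0, 0], [-0.1, -0.024, 0, 0, 0, 0], [-0.12, -0.029, 0, 0, 0, 0], [-0.128, -0.031, 0, 0, 0, 0], [-0.128, -0.031, 0, 0, 0, 0]],
  ],
  fingers=0.05,
)

```text
time_s: 3.5
position: [0.5845, -0.392, 0.2389]
tcp_rot: [[-0.456, 0.89, -0.0], [0.89, 0.456, 0.0], [0.0, 0.0, -1.0]]
force: [-0.6, -0.1, 0.8]
opening: 0.638
grasp_force: 0.0
```

```bash
python3 -c "
from h import *
c=imaging.capture('wrist'); save(c,'w2')
print([proj(c,x) for x in([.468,-.316,.03],[.605,-.291,.03])])
hsv=cv2.cvtColor(c['frame'],cv2.COLOR_RGB2HSV)
m=((hsv[...,1]<60)&(hsv[...,2]>150)).astype(np.uint8)
for k in cv2.findContours(m,cv2.RETR_EXTERNAL,cv2.CHAIN_APPROX_NONE)[0]:
    if cv2.contourArea(k)>150: print(cv2.contourArea(k),cv2.boundingRect(k))
go([.605,-.291,.12],27.2)"
```

```text
[array([249.6154,  51.703 ]), array([386.5188,  95.4778])]
1456.0 (293, 292, 102, 30)
448.0 (598, 263, 42, 17)
5929.0 (202, 262, 253, 28)
95236.5 (192, 0, 448, 258)
16731.0 (0, 0, 127, 257)
shift [0.0784 0.0639 0.1191] turn [-0.0023 -0.1197  0.0054] pos [ 0.5842 -0.3902  0.239 ] t 3.55
```

View pics/w2.png

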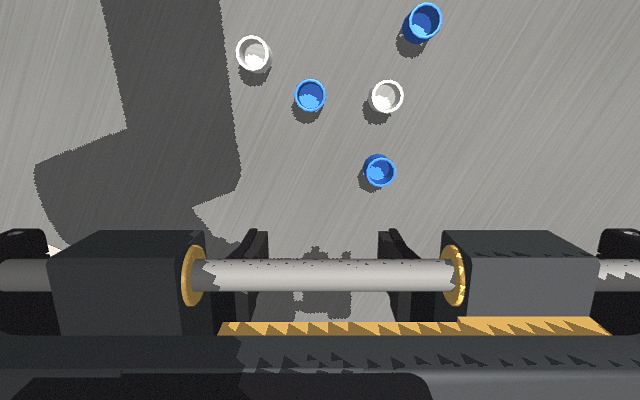

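Wrist picture: white rims at about (387,96) (far cup) and (254,53) (near cup); blues at (310,95), (424,22), (380,171).

```bash
python3 -c "
from h import *
c=imaging.capture('wrist')
hsv=cv2.cvtColor(c['frame'],cv2.COLOR_RGB2HSV)
m=((hsv[...,1]<40)&(hsv[...,2]>195)).astype(np.uint8)
for k in cv2.findContours(m,cv2.RETR_EXTERNAL,cv2.CHAIN_APPROX_NONE)[0]:
    if 300<cv2.contourArea(k)<4000: 
        (x,y),r=cv2.minEnclosingCircle(k); print(cv2.contourArea(k),cv2.boundingRect(k),x,y,r)
p1,p2=ray(c,(387.5,96),.03),ray(c,(254,53),.03); print(p1,p2)
go([p1[0],p1[1],.1],27.2)"
```

```text
1759.0 (207, 270, 244, 13) 328.53704833984375 276.5 121.54637908935547
793.0 (371, 82, 32, 33) 386.5 98.0 16.919023513793945
878.5 (235, 37, 35, 36) 251.62596130371094 54.47710037231445 17.71866226196289
[ 0.6055 -0.2888  0.03  ] [ 0.4716 -0.3131  0.03  ]
shift [0.079  0.065  0.1393] turn [-0.0071 -0.1507  0.059 ] pos [ 0.5841 -0.3892  0.2391] t 3.6
```

Request:
play_rows(
  motion=[
    [[0.015, 0.013, 0.02, 0, 0, 0], [0.032, 0.026, 0.05, 0, 0, 0], [0.05, 0.042, 0.08, 0, 0, 0], [0.065, 0.055, 0.11, 0, 0, 0], [0.074, 0.062, 0.13, 0, 0, 0], [0.079, 0.064, 0.139, 0, 0, 0], [0.079, 0.064, 0.139, 0, 0, 0]],
  ],
  fingers=0.05,
)

```text
time_s: 4.18
position: [0.6033, -0.2873, 0.0984]
tcp_rot: [[-0.46, 0.888, -0.006], [0.888, 0.46, 0.004], [0.006, -0.003, -1.0]]
force: [-0.6, -0.1, -0.1]
opening: 0.574
grasp_force: 0.0
```

```bash
python3 -c "
from h import *
c=imaging.capture('side'); save(c,'s3',(340,150,540,350),3); print(proj(c,[.6055,-.29,.03]))
for i in range(3): bot.read_state()
go([.6055,-.290,.031],27.2)"
```

```text
[422.5281 291.4718]
shift [-0.0008  0.0007  0.0693] turn [-0.0651 -0.1074  0.1492] pos [ 0.6047 -0.2897  0.1003] t 4.2333
```

View pics/s3.png

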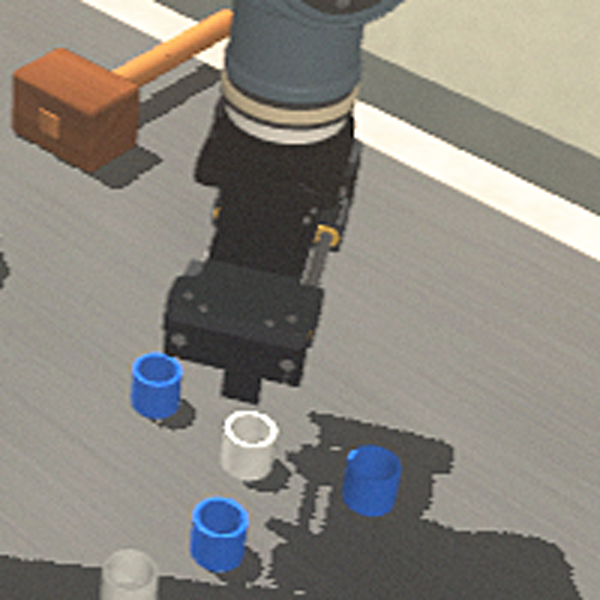

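The crop (3×) shows the fingers straddling the air just above the far white cup at crop (250,445). Descending.

Request:
play_rows(
  motion=[
    [[0, 0, 0.015, 0, 0, 0], [0, 0, 0.03, 0, 0, 0], [0, 0, 0.045, 0, 0, 0], [0, 0, 0.058, 0, 0, 0], [0, 0, 0.066, 0, 0, 0], [0, 0, 0.069, 0, 0, 0], [0, 0, 0.069, 0, 0, 0]],
  ],
)

```text
time_s: 4.82
position: [0.6051, -0.2921, 0.0315]
tcp_rot: [[-0.457, 0.89, -0.0], [0.89, 0.457, -0.0], [-0.0, -0.0, -1.0]]
force: [-0.5, -0.7, 0.7]
opening: 0.575
grasp_force: 0.0
```

Request:
play_rows(
  motion=[
    [[0, 0, 0, 0, 0, 0], [0, 0, 0, 0, 0, 0], [0, 0, 0, 0, 0, 0], [0, 0, 0, 0, 0, 0], [0, 0, 0, 0, 0, 0], [0, 0, 0, 0, 0, 0], [0, 0, 0, 0, 0, 0], [0, 0, 0, 0, 0, 0]],
  ],
  fingers=0.02,
)

```text
time_s: 5.48
position: [0.6055, -0.292, 0.0323]
tcp_rot: [[-0.457, 0.889, 0.001], [0.889, 0.457, -0.001], [-0.001, 0.001, -1.0]]
force: [0.1, -0.4, 5.0]
opening: 0.354
grasp_force: 30.0
```

```bash
python3 -c "
from h import *
s=bot.read_state(); print(s['opening'],s['grasp_force'])
go([.568,-.018,.1],27.2)"
```

```text
0.3536497666899429 30.00096802599728
shift [ 0.2607  0.092  -0.068 ] turn [0.0294 0.059  0.0176] pos [ 0.6055 -0.292   0.0323] t 5.4833
```

Request:
play_rows(
  motion=[
    [[0, 0, -0.01, 0, 0, 0], [0, 0, -0.03, 0, 0, 0], [0, 0, -0.06, 0, 0, 0], [0.02, 0.008, -0.08, 0, 0, 0], [0.055, 0.02, -0.09, 0, 0, 0], [0.09, 0.032, -0.09, 0, 0, 0], [0.125, 0.044, -0.09, 0, 0, 0], [0.16, 0.056, -0.09, 0, 0, 0]],
  ],
)

```text
time_s: 6.15
position: [0.581, -0.1224, 0.1221]
tcp_rot: [[-0.456, 0.89, 0.0], [0.89, 0.456, 0.0], [0.0, 0.0, -1.0]]
force: [0.3, 0.2, -0.3]
opening: 0.356
grasp_force: 30.0
```

Request:
play_rows(
  motion=[
    [[0.03, 0.011, 0, 0, 0, 0], [0.06, 0.022, 0, 0, 0, 0], [0.083, 0.03, 0, 0, 0, 0], [0.096, 0.034, 0, 0, 0, 0], [0.1, 0.036, 0, 0, 0, 0], [0.1, 0.036, 0, 0, 0, 0]],
  ],
)

```text
time_s: 6.65
position: [0.5681, -0.0178, 0.1217]
tcp_rot: [[-0.459, 0.889, 0.0], [0.889, 0.459, -0.0], [-0.0, 0.0, -1.0]]
force: [0.0, -0.6, -0.1]
opening: 0.356
grasp_force: 30.0
```

```bash
python3 -c "
from h import *
for v in('wrist','side','top'):
    c=imaging.capture(v); save(c,v+'4')
    for k in cv2.findContours(cv2.inRange(cv2.cvtColor(c['frame'],cv2.COLOR_RGB2HSV),(50,70,30),(95,255,255)),cv2.RETR_CCOMP,cv2.CHAIN_APPROX_NONE)[0]:
        if v!='side' and 200<cv2.contourArea(k)<1500: print(v,cv2.boundingRect(k),ray(c,cv2.fitEllipse(k)[0],.034))
s=bot.read_state(); print(s['opening'],s['grasp_force'])
go([.568,-.018,.075],27.2)"
```

```text
0.3560186297627662 29.99956514686346
shift [0.0021 0.0002 0.0466] turn [ 0.0303  0.0589 -0.0612] pos [ 0.5687 -0.0199  0.1216] t 6.8
```

View pics/wrist4.png

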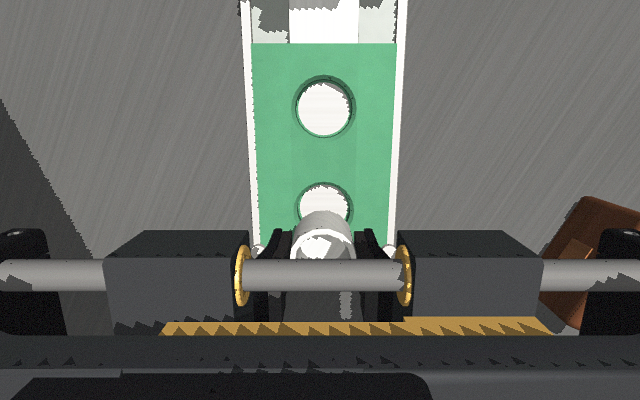

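Wrist picture: pocket_b mouth centre is at about (324,107). Pocket_a's upper edge is at (324,183). The held cup is centred at column 323 with its lower edge at row 211. I'll check the offset of the cup along tool x.

```bash
python3 -c "
from h import *
c=imaging.capture('wrist')
s=bot.read_state();R=np.array(s['tcp_rot']);P=np.array(s['position'])
for n,p,z in(('pb',(323.7,107),.034),('pb top',(323.7,75.5),.034),('pb bot',(323.7,138),.034),('pa top',(324.5,183),.034),('cup edge',(323,211),.0905)):
    X=ray(c,p,z); print(n,X,'tool',R.T@(X-P))
print(P, R.T@(np.array([.568,-.018,.034])-P))"
```

```text
pb [0.5387 0.0425 0.034 ] tool [0.0694 0.0018 0.0875]
pb top [0.5298 0.0599 0.034 ] tool [0.0889 0.0018 0.0875]
pb bot [0.5479 0.0246 0.034 ] tool [0.0493 0.0019 0.0875]
pa top [ 0.5626 -0.0026  0.034 ] tool [0.0184 0.0025 0.0875]
cup edge [ 0.5629 -0.0058  0.0905] tool [0.0154 0.0013 0.0311]
[ 0.5687 -0.02    0.1216] [0.0022 0.0003 0.0876]
```

Relative to the camera, the cup is within 1 mm of the pocket axis. Lowering it in.

Request:
play_rows(
  motion=[
    [[0.0005, 0.0005, 0.01, 0, 0, 0], [0.0005, 0.0005, 0.025, 0, 0, 0], [0.0005, 0.0005, 0.038, 0, 0, 0], [0.0005, 0.0005, 0.046, 0, 0, 0], [0.0005, 0.0005, 0.053, 0, 0, 0], [0.0005, 0.0005, 0.059, 0, 0, 0], [0.0005, 0.0005, 0.063, 0, 0, 0], [0.0005, 0.0005, 0.0655, 0, 0, 0]],
  ],
)

```text
time_s: 7.52
position: [0.5682, -0.0179, 0.0561]
tcp_rot: [[-0.457, 0.889, -0.0], [0.889, 0.457, -0.0], [0.0, -0.0, -1.0]]
force: [-3.8, 0.5, 21.9]
opening: 0.358
grasp_force: 30.0
```

Request:
play_rows(
  motion=[
    [[0, 0, 0, 0, 0, 0], [0, 0, 0, 0, 0, 0]],
  ],
)

```text
time_s: 7.68
position: [0.5687, -0.0178, 0.0564]
tcp_rot: [[-0.457, 0.889, 0.001], [0.889, 0.457, -0.0], [-0.001, 0.001, -1.0]]
force: [0.1, -0.0, -1.2]
opening: 0.36
grasp_force: 30.0
```

Request:
play_rows(
  motion=[
    [[0, 0, 0, 0, 0, 0], [0, 0, 0, 0, 0, 0], [0, 0, 0, 0, 0, 0], [0, 0, 0, 0, 0, 0], [0, 0, -0.005, 0, 0, 0], [0, 0, -0.02, 0, 0, 0], [0, 0, -0.045, 0, 0, 0], [0, 0, -0.08, 0, 0, 0]],
  ],
  fingers=0.05,
)

```text
time_s: 8.35
position: [0.5663, -0.0174, 0.135]
tcp_rot: [[-0.457, 0.889, -0.006], [0.889, 0.457, 0.001], [0.004, -0.005, -1.0]]
force: [1.2, -0.3, -0.9]
opening: 0.576
grasp_force: 0.0
```

```bash
python3 -c "
from h import *
go([.470,-.3145,.135],27.2)"
```

```text
shift [-0.2202 -0.2215  0.0001] turn [-0.2604 -0.2196  0.0064] pos [ 0.5663 -0.0174  0.135 ] t 8.35
```

Request:
play_rows(
  motion=[
    [[-0.018, -0.018, 0, 0, 0, 0], [-0.045, -0.045, 0, 0, 0, 0], [-0.073, -0.073, 0, 0, 0, 0], [-0.101, -0.101, 0, 0, 0, 0], [-0.129, -0.129, 0, 0, 0, 0], [-0.157, -0.157, 0, 0, 0, 0], [-0.185, -0.185, 0.01, 0, 0, 0], [-0.205, -0.207, 0.025, 0, 0, 0]],
  ],
)

```text
time_s: 9.02
position: [0.4783, -0.299, 0.1127]
tcp_rot: [[-0.456, 0.89, 0.004], [0.89, 0.456, -0.005], [-0.006, 0.002, -1.0]]
force: [0.5, -0.2, -0.5]
opening: 0.571
grasp_force: 0.0
```

Request:
play_rows(
  motion=[
    [[-0.012, -0.012, 0.008, 0, 0, 0], [-0.015, -0.015, 0.01, 0, 0, 0], [-0.015, -0.015, 0.01, 0, 0, 0], [-0.015, -0.015, 0.01, 0, 0, 0]],
  ],
)

```text
time_s: 9.35
position: [0.4715, -0.3141, 0.1014]
tcp_rot: [[-0.457, 0.889, -0.0], [0.889, 0.457, 0.001], [0.001, 0.0, -1.0]]
force: [-0.6, 0.5, 0.2]
opening: 0.571
grasp_force: 0.0
```

```bash
python3 -c "
from h import *
c=imaging.capture('top'); save(c,'top5',(280,160,480,280),4); print(proj(c,[.47,-.3145,.03]),proj(c,[.568,-.018,.054]))
c=imaging.capture('wrist'); print([proj(c,[.47,-.3145,z]) for z in (0,.03)],[proj(c,np.array([.47,-.3145,.03])+.016*np.array([-.457,.889,0]))])
save(c,'w5')
go([.470,-.3145,.031],27.2)"
```

```text
[445.3882 251.0407] [322.9226 211.6081]
[array([318.54  , 202.9873]), array([318.0518, 215.1997])] [array([318.0013, 191.7523])]
shift [-0.     -0.0023  0.0707] turn [0.0197 0.0039 0.1136] pos [ 0.472  -0.3135  0.1017] t 9.45
```

View pics/w5.png

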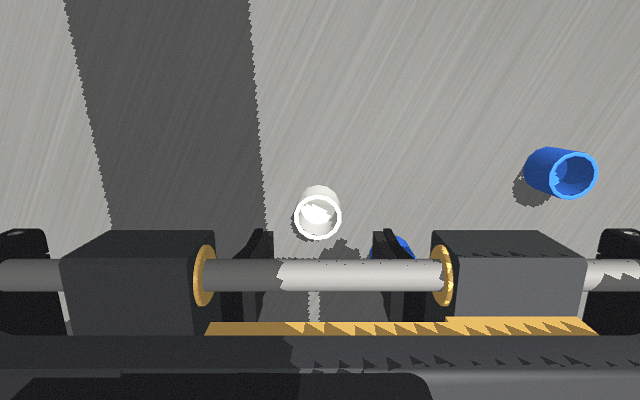

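The white rim sits at (318,217) against a predicted (318,215), and the blue cup at (390,248) clears the finger by about 17 mm. Descending and gripping.

Request:
play_rows(
  motion=[
    [[0, -0.001, 0.015, 0, 0, 0], [0, -0.001, 0.03, 0, 0, 0], [0, -0.001, 0.045, 0, 0, 0], [0, -0.001, 0.058, 0, 0, 0], [0, -0.001, 0.066, 0, 0, 0], [0, -0.001, 0.07, 0, 0, 0], [0, -0.001, 0.07, 0, 0, 0]],
  ],
)

```text
time_s: 10.03
position: [0.4707, -0.3143, 0.0307]
tcp_rot: [[-0.459, 0.889, -0.001], [0.889, 0.459, 0.001], [0.001, -0.0, -1.0]]
force: [0.3, -0.7, -0.0]
opening: 0.577
grasp_force: 0.0
```

Request:
play_rows(
  motion=[
    [[0, 0, 0, 0, 0, 0], [0, 0, 0, 0, 0, 0], [0, 0, 0, 0, 0, 0], [0, 0, 0, 0, 0, 0], [0, 0, 0, 0, 0, 0], [0, 0, 0, 0, 0, 0], [0, 0, 0, 0, 0, 0], [0, 0, 0, 0, 0, 0]],
  ],
  fingers=0.02,
)

```text
time_s: 10.7
position: [0.4708, -0.3157, 0.0317]
tcp_rot: [[-0.457, 0.889, 0.001], [0.889, 0.457, -0.001], [-0.001, 0.0, -1.0]]
force: [0.7, 0.6, 5.3]
opening: 0.359
grasp_force: 30.0
```

```bash
python3 -c "
from h import *
go([.5365,.0435,.135],27.2)"
```

```text
shift [ 0.2893  0.2227 -0.1035] turn [0.021  0.0654 0.0065] pos [ 0.4708 -0.3157  0.0317] t 10.7
```

Request:
play_rows(
  motion=[
    [[0, 0, -0.015, 0, 0, 0], [0, 0, -0.04, 0, 0, 0], [0, 0, -0.07, 0, 0, 0], [0.015, 0.012, -0.095, 0, 0, 0], [0.045, 0.035, -0.1, 0, 0, 0], [0.075, 0.058, -0.1, 0, 0, 0], [0.105, 0.081, -0.1, 0, 0, 0], [0.135, 0.104, -0.1, 0, 0, 0]],
  ],
)

```text
time_s: 11.37
position: [0.5011, -0.1463, 0.1312]
tcp_rot: [[-0.456, 0.89, 0.0], [0.89, 0.456, 0.0], [0.0, 0.0, -1.0]]
force: [0.5, 0.2, -1.0]
opening: 0.36
grasp_force: 30.0
```

Request:
play_rows(
  motion=[
    [[0.03, 0.023, 0, 0, 0, 0], [0.06, 0.046, 0, 0, 0, 0], [0.09, 0.07, 0, 0, 0, 0], [0.12, 0.093, 0, 0, 0, 0], [0.143, 0.11, 0, 0, 0, 0], [0.152, 0.117, 0, 0, 0, 0], [0.155, 0.119, 0, 0, 0, 0], [0.155, 0.119, 0, 0, 0, 0]],
  ],
)

```text
time_s: 12.03
position: [0.536, 0.0449, 0.1308]
tcp_rot: [[-0.459, 0.888, -0.001], [0.888, 0.459, -0.0], [-0.0, -0.001, -1.0]]
force: [-0.6, -0.0, -0.8]
opening: 0.353
grasp_force: 30.0
```

```bash
python3 -c "
from h import *
c=imaging.capture('wrist'); save(c,'w6',(200,0,450,300),2)
s=bot.read_state();print(s['opening'],s['grasp_force'])
go([.536,.0443,.056],27.2)"
```

```text
0.3541835320984879 29.999549835920334
shift [0.0004 0.0002 0.0748] turn [-0.0421  0.0135  0.0318] pos [0.536  0.0439 0.1308] t 12.0833
```

View pics/w6.png

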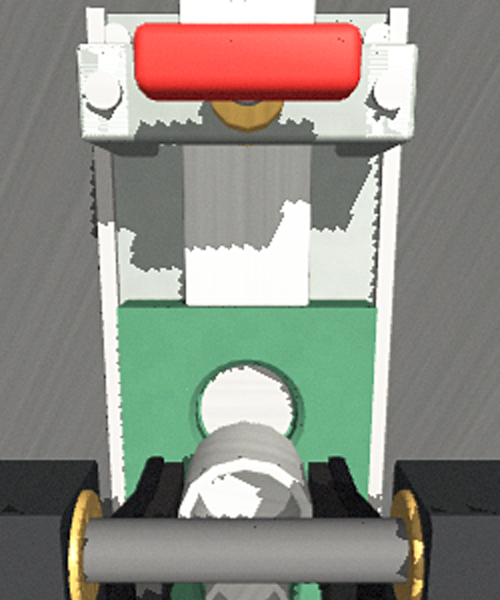

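Crop: the pocket_b mouth spans columns 296–352 (centre 324) with its top edge at row 180. The cup's lower edge is at (323,211). Same alignment as before.

```bash
python3 -c "
from h import *
c=imaging.capture('wrist')
s=bot.read_state();R=np.array(s['tcp_rot']);P=np.array(s['position'])
for n,p,z in(('pb top',(324,180),.034),('cup edge',(323.5,211),.0995)):
    print(n,R.T@(ray(c,p,z)-P)-[.019 if n=='pb top' else .016,0,0])"
```

```text
pb top [0.0001 0.0023 0.0969]
cup edge [-0.0002  0.0017  0.0314]
```

Request:
play_rows(
  motion=[
    [[0.0003, 0.0005, 0.012, 0, 0, 0], [0.0003, 0.0005, 0.028, 0, 0, 0], [0.0003, 0.0005, 0.044, 0, 0, 0], [0.0003, 0.0005, 0.054, 0, 0, 0], [0.0003, 0.0005, 0.062, 0, 0, 0], [0.0003, 0.0005, 0.068, 0, 0, 0], [0.0003, 0.0005, 0.072, 0, 0, 0], [0.0003, 0.0005, 0.074, 0, 0, 0]],
  ],
)

```text
time_s: 12.8
position: [0.5366, 0.0446, 0.0567]
tcp_rot: [[-0.457, 0.89, -0.0], [0.89, 0.457, -0.0], [0.0, -0.0, -1.0]]
force: [-0.3, -0.3, -0.0]
opening: 0.361
grasp_force: 30.0
```

Request:
play_rows(
  motion=[
    [[0, 0, 0, 0, 0, 0], [0, 0, 0, 0, 0, 0]],
  ],
)

```text
time_s: 12.97
position: [0.5368, 0.045, 0.0574]
tcp_rot: [[-0.457, 0.889, 0.001], [0.889, 0.457, -0.0], [-0.0, 0.001, -1.0]]
force: [-0.3, 0.4, -0.6]
opening: 0.359
grasp_force: 30.0
```

Request:
play_rows(
  motion=[
    [[0, 0, 0.0005, 0, 0, 0], [0, 0, 0.001, 0, 0, 0], [0, 0, 0.001, 0, 0, 0]],
  ],
)

```text
time_s: 13.22
position: [0.5367, 0.0451, 0.0563]
tcp_rot: [[-0.458, 0.889, 0.001], [0.889, 0.458, -0.0], [-0.0, 0.0, -1.0]]
force: [-0.4, -0.3, -1.0]
opening: 0.357
grasp_force: 30.0
```

Request:
play_rows(
  motion=[
    [[0, 0, 0, 0, 0, 0], [0, 0, 0, 0, 0, 0], [0, 0, 0, 0, 0, 0], [0, 0, 0, 0, 0, 0], [0, 0, -0.005, 0, 0, 0], [0, 0, -0.02, 0, 0, 0], [0, 0, -0.05, 0, 0, 0], [0, 0, -0.085, 0, 0, 0]],
  ],
  fingers=0.05,
)

```text
time_s: 13.88
position: [0.5349, 0.0451, 0.1406]
tcp_rot: [[-0.457, 0.889, -0.005], [0.889, 0.457, 0.001], [0.003, -0.004, -1.0]]
force: [1.5, 0.0, -0.3]
opening: 0.571
grasp_force: 0.0
```

Request:
play_rows(
  motion=[
    [[-0.02, 0, -0.02, 0, 0, 0], [-0.05, 0, -0.05, 0, 0, 0], [-0.08, 0, -0.07, 0, 0, 0], [-0.11, 0, -0.08, 0, 0, 0], [-0.125, 0, -0.08, 0, 0, 0], [-0.13, 0, -0.08, 0, 0, 0]],
  ],
)

```text
time_s: 14.38
position: [0.5973, -0.073, 0.2217]
tcp_rot: [[-0.455, 0.891, 0.003], [0.891, 0.455, -0.001], [-0.002, 0.002, -1.0]]
force: [0.6, 0.5, -0.4]
opening: 0.578
grasp_force: 0.0
```

```bash
python3 -c "
from h import *
c=imaging.capture('wrist'); a=c['frame'][0:260,200:460]
d=imaging.capture('side'); b=cv2.resize(d['frame'][165:265,210:350],None,fx=3,fy=3,interpolation=cv2.INTER_CUBIC); a=cv2.resize(a,(300,300))
cv2.imwrite('pics/chk.png',np.hstack([a,b])[:,:,::-1])
for X in([.568,-.018],[.536,.0443]): print([(proj(d,X+[z])-[210,165])*3+[300,0] for z in(.034,.054)],[(proj(c,X+[.054])-[200,0])*300/260])
go([.4885,.137,.2],117.2)"
```

```text
[array([607.1712, 200.1046]), array([606.346 , 177.8785])] [array([138.3772, 132.5074])]
[array([518.0314, 179.6047]), array([516.3069, 157.5771])] [array([137.9859,  32.8632])]
shift [0.2331 0.0001 0.0203] turn [  0.0296  -0.227  -90.0714] pos [ 0.5948 -0.0705  0.2196] t 14.4833
```

View pics/chk.png

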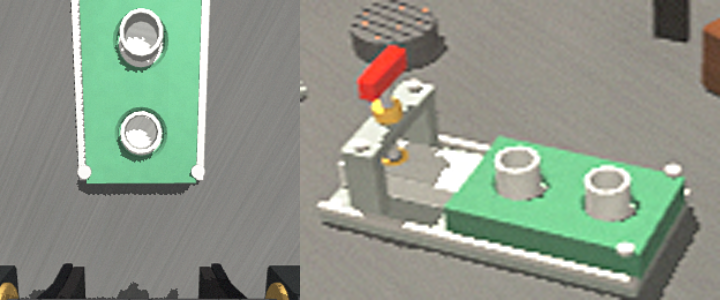

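Both cups sit upright in their pockets, with their rims where the seated height predicts (left: wrist, (140,38) and (140,132); right: side, (516,158) and (606,178)). On to the T-handle.

Request:
play_rows(
  motion=[
    [[0.015, 0, 0, 0, 0, -7], [0.035, 0, 0, 0, 0, -14], [0.06, 0, 0, 0, 0, -21], [0.085, 0, 0, 0, 0, -28], [0.11, 0, 0, 0, 0, -35], [0.135, 0, 0, 0, 0, -42], [0.16, 0, 0, 0, 0, -49], [0.185, 0, 0, 0, 0, -56]],
  ],
)

```text
time_s: 15.15
position: [0.5077, 0.0966, 0.2194]
tcp_rot: [[-0.994, 0.111, -0.006], [0.111, 0.994, 0.001], [0.006, 0.0, -1.0]]
force: [0.8, -0.5, 0.6]
opening: 0.568
grasp_force: 0.0
```

```bash
python3 -c "
from h import *
go([.4885,.137,.18],117.25)"
```

```text
shift [0.0234 0.038  0.0395] turn [  0.1075  -0.307  -33.6027] pos [0.5077 0.0966 0.2194] t 15.15
```

Request:
play_rows(
  motion=[
    [[0.006, 0.01, 0.005, 0, 0, -6.5], [0.013, 0.02, 0.015, 0, 0, -13], [0.018, 0.028, 0.025, 0, 0, -19.5], [0.022, 0.034, 0.033, 0, 0, -26], [0.0235, 0.038, 0.038, 0, 0, -31], [0.0235, 0.038, 0.039, 0, 0, -33.8], [0.0235, 0.038, 0.039, 0, 0, -33.8], [0.0235, 0.038, 0.039, 0, 0, -33.8]],
  ],
)

```text
time_s: 15.82
position: [0.4903, 0.1355, 0.181]
tcp_rot: [[-0.891, -0.454, -0.004], [-0.454, 0.891, 0.0], [0.003, 0.002, -1.0]]
force: [-0.7, 0.2, -0.4]
opening: 0.577
grasp_force: 0.0
```

```bash
python3 -c "
from h import *
for n in('top','side'):
    c=imaging.capture(n); hsv=cv2.cvtColor(c['frame'],cv2.COLOR_RGB2HSV)
    r=((hsv[...,0]<6)|(hsv[...,0]>174))&(hsv[...,1]>150); r[:,:220]=0;r[:,275:]=0;r[:175]=0;r[280:]=0
    ys,xs=np.nonzero(r); print(n,len(xs),ray(c,(xs.mean(),ys.mean()),.107) if len(xs) else '')
go([.4885,.137,.103],117.25); go([.4885,.137,.103],117.25)"
```

```text
top 6 [0.4721 0.1254 0.107 ]
side 170 [0.4873 0.1342 0.107 ]
shift [0.0016 0.0031 0.0786] turn [ 0.0484 -0.0835 -0.2548] pos [0.4915 0.135  0.1816] t 15.9167
shift [0.0016 0.0031 0.0786] turn [ 0.0484 -0.0835 -0.2548] pos [0.4915 0.135  0.1816] t 15.9167
```

Request:
play_rows(
  motion=[
    [[0.001, 0.002, 0.015, 0, 0, 0], [0.001, 0.002, 0.032, 0, 0, 0], [0.001, 0.002, 0.048, 0, 0, 0], [0.001, 0.002, 0.062, 0, 0, 0], [0.001, 0.002, 0.072, 0, 0, 0], [0.001, 0.002, 0.078, 0, 0, 0], [0.001, 0.002, 0.078, 0, 0, 0]],
  ],
)

```text
time_s: 16.5
position: [0.49, 0.1356, 0.103]
tcp_rot: [[-0.891, -0.454, -0.002], [-0.454, 0.891, -0.0], [0.002, 0.001, -1.0]]
force: [0.8, -0.0, 1.1]
opening: 0.576
grasp_force: 0.0
```

Request:
play_rows(
  motion=[
    [[0, 0, 0, 0, 0, 0], [0, 0, 0, 0, 0, 0], [0, 0, 0, 0, 0, 0], [0, 0, 0, 0, 0, 0], [0, 0, 0, 0, 0, 0], [0, 0, 0, 0, 0, 0], [0, 0, 0, 0, 0, 0], [0, 0, 0, 0, 0, 0]],
  ],
  fingers=0.0,
)

```text
time_s: 17.17
position: [0.4902, 0.137, 0.1044]
tcp_rot: [[-0.891, -0.453, -0.001], [-0.453, 0.891, 0.002], [-0.0, 0.002, -1.0]]
force: [-1.0, 4.9, 2.2]
opening: 0.157
grasp_force: 30.0
```

Request:
play_rows(
  motion=[
    [[0, 0, 0, 0, 0, 0], [0, 0, 0, 0, 0, 0], [0, 0, 0, 0, 0, 0], [0, 0, 0, 0, 0, 0]],
  ],
)

```text
time_s: 17.5
position: [0.4902, 0.137, 0.1044]
tcp_rot: [[-0.891, -0.454, -0.001], [-0.454, 0.891, 0.002], [-0.0, 0.002, -1.0]]
force: [-1.3, 5.0, 1.9]
opening: 0.158
grasp_force: 30.0
```

Holding the bar (13.7 mm open, 30 N). Easing the 5 N side load by shifting about 1 mm along tool y, then pulling up slowly.

Request:
play_rows(
  motion=[
    [[0, 0.001, 0, 0, 0, 0], [0, 0.001, -0.002, 0, 0, 0], [0, 0.001, -0.004, 0, 0, 0], [0, 0.001, -0.006, 0, 0, 0], [0, 0.001, -0.008, 0, 0, 0], [0, 0.001, -0.01, 0, 0, 0], [0, 0.001, -0.01, 0, 0, 0]],
  ],
)

```text
time_s: 18.08
position: [0.4902, 0.137, 0.114]
tcp_rot: [[-0.891, -0.454, -0.0], [-0.454, 0.891, 0.001], [-0.0, 0.001, -1.0]]
force: [2.0, 4.9, -9.1]
opening: 0.159
grasp_force: 30.0
```

Request:
play_rows(
  motion=[
    [[0, 0, -0.002, 0, 0, 0], [0, 0, -0.004, 0, 0, 0], [0, 0, -0.006, 0, 0, 0], [0, 0, -0.008, 0, 0, 0], [0, 0, -0.009, 0, 0, 0], [0, 0, -0.009, 0, 0, 0], [0, 0, -0.009, 0, 0, 0]],
  ],
)

```text
time_s: 18.67
position: [0.4902, 0.137, 0.1227]
tcp_rot: [[-0.891, -0.454, -0.0], [-0.454, 0.891, 0.001], [-0.0, 0.001, -1.0]]
force: [3.1, 4.8, -12.0]
opening: 0.156
grasp_force: 30.0
```

```bash
python3 -c "
from h import *
for n in('side',):
    c=imaging.capture(n); hsv=cv2.cvtColor(c['frame'],cv2.COLOR_RGB2HSV)
    r=((hsv[...,0]<6)|(hsv[...,0]>174))&(hsv[...,1]>150); r[:,:220]=0;r[:,275:]=0;r[:150]=0;r[280:]=0
    ys,xs=np.nonzero(r); print(n,len(xs),xs.mean(),ys.mean(),ys.min(),ys.max())
    print([proj(c,[.4885,.137,z]) for z in(.096,.105,.114,.125,.134)])
s=bot.read_state(); print(s['position'],s['force'],s['opening'],s['grasp_force'])"
```

```text
side 97 232.93814432989691 184.57731958762886 177 191
[array([237.3513, 192.1915]), array([236.8839, 188.7409]), array([236.4123, 185.2583]), array([235.8299, 180.9577]), array([235.3484, 177.4025])]
[0.4902 0.1369 0.1226] [  2.8729   4.9116 -12.0155] 0.15876525059424593 29.98128849081695
```

Request:
play_rows(
  motion=[
    [[0, 0, -0.0005, 0, 0, 0], [0, 0, -0.001, 0, 0, 0], [0, 0, -0.0015, 0, 0, 0], [0, 0, -0.0015, 0, 0, 0], [0, 0, -0.0015, 0, 0, 0]],
  ],
)

```text
time_s: 19.13
position: [0.4902, 0.1369, 0.1241]
tcp_rot: [[-0.891, -0.454, -0.0], [-0.454, 0.891, 0.001], [-0.0, 0.001, -1.0]]
force: [2.9, 5.4, -12.2]
opening: 0.16
grasp_force: 30.0
```

Request:
play_rows(
  motion=[
    [[0, 0, -0.0005, 0, 0, 0], [0, 0, -0.001, 0, 0, 0], [0, 0, -0.001, 0, 0, 0], [0, 0, -0.001, 0, 0, 0]],
  ],
)

```text
time_s: 19.47
position: [0.4902, 0.1369, 0.1245]
tcp_rot: [[-0.891, -0.454, -0.001], [-0.454, 0.891, 0.001], [0.0, 0.001, -1.0]]
force: [4.2, 5.9, -16.1]
opening: 0.156
grasp_force: 30.0
```

The stop is reached: about 20 mm of travel, and the force rises to 16 N. Checking that the hold is steady.

Request:
play_rows(
  motion=[
    [[0, 0, 0, 0, 0, 0], [0, 0, 0, 0, 0, 0], [0, 0, 0, 0, 0, 0], [0, 0, 0, 0, 0, 0], [0, 0, 0, 0, 0, 0], [0, 0, 0, 0, 0, 0], [0, 0, 0, 0, 0, 0], [0, 0, 0, 0, 0, 0]],
  ],
)

```text
time_s: 20.13
position: [0.4902, 0.1369, 0.1245]
tcp_rot: [[-0.891, -0.454, -0.001], [-0.454, 0.891, 0.001], [0.0, 0.001, -1.0]]
force: [3.1, 5.5, -16.7]
opening: 0.158
grasp_force: 30.0
```

```bash
python3 -c "
from h import *
s=bot.read_state(); print(s['position'],s['force'],s['opening'],s['grasp_force'],s['time_s'])
if s['grasp_force']>25 and s['force'][2]<-11 and s['position'][2]>.1235: print(bot.hand_in())"
```

```text
[0.4902 0.1369 0.1245] [  3.0954   5.4686 -16.6928] 0.15784608113444681 29.98096170835197 20.1333
the job is handed in; nothing more can be done
None
```

Job handed in at 20.1 s: both nickel cups sit mouth up in their pockets, and the gripper is holding the red T-handle at its stop (about 20 mm of travel, steady at 16–17 N).

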